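# Shut the ultraviolet viewing box and snap the cap onto its eyepiece

## Robot

A 6-joint arm with a two-finger parallel gripper is mounted at the origin on the work surface. World frame = base frame: x ahead of the robot, y to its left, z up, the work surface at z = 0. Lengths are in m, angles in degrees, forces in N, time in s.
With the tool pointing down it reaches from about 0.25 to 0.725 m from the base axis. Payload 9.7 kg.
Tool frame: the origin (TCP) lies between the finger pads; the fingertips stand 11 mm ahead of it and the grasp point (between the pads) lies 8 mm behind it; z points along the fingers, x is the direction in which the jaws open and shut, and the axes are right-handed (so a half turn about z gives the same grasp; the last joint's range is limited). The gripper opens to 85 mm and grips with 20 to 120 N. Pads are 22 mm wide; open, the fingers measure 114 mm over their backs; the gripper's body (76 mm by 85 mm) begins 54 mm behind the grasp point. The pads swing forward as they close: fully open they stand 13 mm farther back than shut.
Start: joints at [-65.088, 4.979, 10.078, 95.1, 0, 90], TCP at [0.232, -0.499, 0.242] pointing down, gripper open.
Joint ranges: [-179.16, 179.16], [-48.56, 103.87], [-65.8, 70.77], [-126.05, 130.52], [-82.76, 87.17], [-180, 180]. Speed limits (degrees/s): [127.2, 127.2, 147.25, 180, 180, 180].

## Interface

Orientations are given as [roll, pitch, yaw] about the fixed x, y, z axes, in that order (R = Rz(yaw) Ry(pitch) Rx(roll)).
In Python, from workcell import get_obs, camera, job_done, spotter gives the robot as it stands.
- The arm moves only by the tool play_rows, never from a script. Its argument "rows" is a list of rows, each a list of 3 entries, a list of its own where there are three numbers: the closure, from 0 (fully open) to 1 (shut), then the shift along the tool's x, y, z in cm, then the turn, a rotation vector about the tool's x, y, z in degrees. In form: [[claw, [x, y, z], [wx, wy, wz]], ...]. A call has 1 to 12 rows; each row shifts and turns the pose as measured when the row begins, along the tool's axes as they then stand; what a row does not reach is not made up. A row lasts 1/10 s, in which the tool goes at most 50 mm and 8.59 degrees, less where a joint would pass 70% of its speed; a pose out of reach is approached as far as the arm can. A call is refused whole if a number of a shift passes 5 or a number of a turn 8.59, either way. A call with a gripper value outside its range is refused whole. The fingers move at their own pace and stop on an object; "newtons" is the grip in N (left out, the last holds). Time passes only in rows, so rows that do not move let the fingers close. It gives the time, the measured TCP pose, the force and the opening at its end, in the units of the state.
- get_obs(): the state, without advancing time (a new reading comes with each control period).
- camera(name): name is "scene" or "top" or "wrist"; returns a dict with "img" (420x560x3 uint8, red, green, blue), "intrinsics" (3x3 intrinsics, pixels), "k1" (the pictures are not rectified: a ray, as slopes to the right and down, at radius r is drawn at 1 + k1 r^2 times it, then the intrinsics apply), "xyz" and "orientation" of the camera in the world. Camera axes: x right, y down, z forward; pixel columns grow to the right and rows downward; lengths in m; the calibration is good to about 2 mm. A picture is of the moment at which its call begins. There is no depth.
- job_done(): hands the job in, once; it reports no verdict.
Trained networks look in a picture, given as the dict that the camera call returned (one of the last four; its "shot" number tells which), for a name from the list of things; names that differ only in an ending like _2 or _b are one class to them, and where a whole thing is asked for, a point or a joint stands for the part that bears it (a point fixed in the world has none). Each returns a list of dicts, best first, with "confidence" (0 to 1); they miss things now and then, are a little off and sometimes report something else, mostly with a low value. They report only what shows in the picture. A call takes as long as a camera call. They do not tell look-alikes from the thing itself.
- spotter.spot_in(picture, thing): "point" ([x, y, z] in m, in world coordinates, good to about 4 mm: the middle of the surface that is visible of it).
- spotter.trace(picture, thing): "pixels" (420x560 bool, what is visible of it).
The state is a dict: "time": time; "q": joint angles; "qd": joint speeds; "joint_efforts": joint torques, N m; "ee_pos": TCP position; "tcp_rot": TCP orientation; "wrist_force": force on the tool from outside, world axes, zero at the start; "torque": the same for the moment, N m; "opening": finger opening in m.
Only numpy, scipy, OpenCV 4.12 (cv2) and the standard library are available. Lean on these libraries where they do the work, as an engineer would, in place of code of your own. Each camera call takes 0.05 s, during which the arm holds its last target.

## Task

Stop the stone-viewing box collecting dust: lower its hinged lid gently until it is fully shut, without letting it slam, then put the round black cap with the finger knob, open side down, squarely over the eyepiece collar in the middle of the lid and press it straight down until it snaps and sits fully home. Do not let go or ease off after the snap: finish while still holding the cap down with a steady, firm push of at least 5 N, and leave everything else on the bench where it is.

Things in the scene. Friction and masses are not known exactly. Their poses are not given: they have to be found in the camera images.
- viewing_box: Fixed open-topped black sheet-steel case, 170 (its x) x 150 (its y) x 100 mm high, standing on the bench. Origin: centre of its underside; z up; its front faces its own -x. The lid is hinged along the top of its back (+x) side.
- box_lid (a joint): Hinge of the lid, rad: 0 = shut flat on the case, positive = open, pi/2 = standing upright, 1.95 = stop, leaning back. The hinge is stiff (0.4 N m of friction), so the lid stays at any angle where it is left; about 1 to 3 N near the free edge pushes it down.
- lid_hinge (a point): Point on the lid's hinge axis, middle of its width: in the frame of viewing_box at x +85, y 0, z +100.5 mm. It turns with the lid: x points from the free edge to the hinge, y runs along the hinge, z is the normal of the lid's outer face (up when shut).
- lid_edge (a point): Middle of the lid's free edge, on its outer face: in the frame of lid_hinge at x -172, z +12 mm. The lid is a flat yellow plate 172 mm long (along -x from the hinge), 154 mm wide, 12 mm thick (z 0 to 12 mm); a finger tab 50 mm wide and 4 mm thick sticks out 14 mm further from the middle of this edge. Axes as lid_hinge.
- port (a point): Foot of the eyepiece collar, on its axis, on the lid's outer face: in the frame of lid_hinge at x -85, y 0, z +12 mm; z along the collar, away from the lid.
- port_top (a point): Centre of the collar's top, 22 mm above port. The collar is a round aluminium stud 28 mm in diameter, its top 4.5 mm tapered to 23 mm. Four spring balls, 10 mm above its foot, stand out of its side to 36.6 mm across: they are the snap catch.
- cap: Loose black plastic snap cap, standing on the bench open side down. Origin: centre of its rim (open underside); z up through the knob. Skirt 44 mm in outer diameter, 23 mm high to its flat shoulder; on that a round finger knob, 22 mm in diameter and 16 mm high (39 mm overall). 30 to 65 g. The cup is 20 mm deep; a rounded bead inside the rim leaves an opening of 32 mm.
- cap_knob (a point): Centre of the cap's knob top, 39 mm above its rim. Pressed onto the collar, the cap meets the balls with its rim 12 mm above the lid; 10 to 15 N takes it past them, the force then drops (click), and it is home with its inside on the collar's top: rim 2 mm, shoulder 25 mm, knob top 41 mm above the lid's face. Push on knob or shoulder, or while gripping it.
- gem_jar: Bystander: small clear round jar with a plain white lid, 42 mm in diameter, 26 mm high, no knob. Origin: centre of its underside.
- loupe: Bystander: folding steel loupe lying flat, 69 mm long, 23 mm wide, 17 mm high. Origin: underside of the lens barrel's centre; the case extends along its +x.
- tweezers: Bystander: steel tweezers lying flat, 155 mm long along x. Origin: middle.
- fluid_bottle: Bystander: small amber bottle with a black cap, 25 mm in diameter, 62 mm high. Origin: centre of its underside.
- penlight: Bystander: aluminium penlight lying flat, 134 mm long along x, 16 mm thick. Origin: underside, middle.
- calipers: Bystander: digital calipers lying flat, 235 mm long along x, 13 mm thick. Origin: underside, middle of the beam.
Mind the look-alikes: they are no part of the job. Of the things like the cap, leave any that is orange; of the rest the larger one is meant.

How it is judged:
By the outcome, as a careful person would: the job done as asked, in the order asked, and still so for the second after the job is handed in, while the arm keeps its last pose, push and grip.
It also fails if it takes over 67 s, if anything falls off the work surface, if the arm or the gripper's body presses on something with over 40 N, if the wrist force passes 120 N, or if a joint passes its speed limit or range.

## Working session

There is one attempt and no reset: what is moved stays moved. The work goes in short steps, Python scripts to look and compute and a tool call to move; the robot and the scene stay as the last step left them, time stands still between calls to the robot, and variables do not carry over. Pictures are saved under pics/ and viewed, and the job is handed in when it is done.

Besides the shell and the picture viewer there is one more tool, called after "Call:" by a JSON object that holds its "op" and its "data", one argument or row to a line. play_rows: Moves the arm, as the interface text tells. Its arguments: {"type":"object","properties":{"rows":{"type":"array","items":{"type":"array"}},"newtons":{"type":"number"}},"required":["rows"]}

```bash
mkdir -p pics; ls; cat > h.py <<'E'
import numpy as np, cv2
from workcell import get_obs, camera, job_done, spotter
def save(p,n): cv2.imwrite(f'pics/{n}.png', p['img'][:,:,::-1])
E
python3 - <<'E'
from h import *
o=get_obs(); print(o)
for n in ('scene','top'):
    p=camera(n); save(p,n+'0'); print(n,p['intrinsics'],p['k1'],p['xyz'],p['orientation'])
    for t in ('cap','viewing_box','box_lid','port','gem_jar','cap_knob','lid_edge','port_top','fluid_bottle','loupe','tweezers','penlight','calipers'):
        print(t,[(np.round(d['point'],3).tolist(),round(d['confidence'],2)) for d in spotter.spot_in(p,t)])
E
```

```text
pics
{'time': 0.0, 'q': array([-6.50895584e+01,  5.01251581e+00,  1.00354742e+01,  9.50977115e+01,
       -1.05186038e-03,  9.00009229e+01]), 'qd': array([ 0.02149304,  0.01022873, -0.02985543, -0.02742419, -0.04378178,
        0.0454305 ]), 'joint_efforts': array([-4.07109719e-04, -5.20382488e+01,  4.64813697e+01,  1.59503182e-02,
       -3.69319177e-04, -7.44090016e-06]), 'ee_pos': array([ 0.23157463, -0.49865881,  0.24157859]), 'tcp_rot': array([ 1.79998947e+02,  7.47531314e-02, -6.50904814e+01]), 'wrist_force': array([0.20583323, 0.62189639, 0.35611287]), 'torque': array([ 0.0287348 ,  0.00150522, -0.01101023]), 'opening': 0.0854990651177811}
scene [[383.9649527    0.         285.36283961]
 [  0.         383.9649527  201.41256753]
 [  0.           0.           1.        ]] 0.023609078451135468 [ 0.96064651 -0.311716    0.85151688] [-144.32290527   -0.49057999   56.82939007]
cap [([0.491, -0.362, 0.024], 0.83), ([0.532, -0.286, 0.019], 0.71), ([0.516, -0.448, 0.019], 0.59)]
viewing_box [([0.604, 0.142, 0.099], 0.82)]
box_lid [([0.616, 0.143, 0.212], 0.94)]
port [([0.616, 0.14, 0.2
[... 677 characters left out ...]
82232e-04  1.42456649e+00] [-1.72962649e+02 -2.47771608e-02 -8.93779031e+01]
cap [([0.486, -0.357, 0.024], 0.6), ([0.501, -0.453, 0.023], 0.55), ([0.523, -0.28, 0.018], 0.44)]
viewing_box [([0.553, 0.159, 0.077], 0.65)]
box_lid [([0.604, 0.147, 0.225], 0.91)]
port [([0.603, 0.146, 0.223], 0.63)]
gem_jar [([0.6, -0.21, 0.024], 0.6)]
cap_knob [([0.482, -0.362, 0.026], 0.72), ([0.523, -0.284, 0.016], 0.53), ([0.503, -0.45, 0.027], 0.45)]
lid_edge [([0.606, 0.149, 0.223], 0.87)]
port_top [([0.606, 0.149, 0.226], 0.97)]
fluid_bottle []
loupe []
tweezers [([0.36, -0.208, 0.004], 0.59)]
penlight [([0.728, -0.281, 0.013], 0.63)]
calipers [([0.551, 0.408, 0.006], 0.85), ([0.602, 0.145, 0.228], 0.47)]
```

View pics/scene0.png

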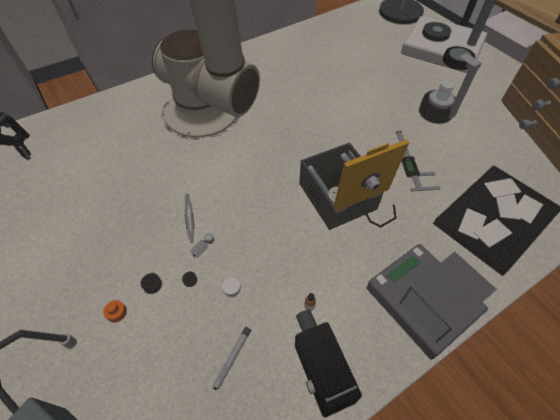

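View pics/top0.png

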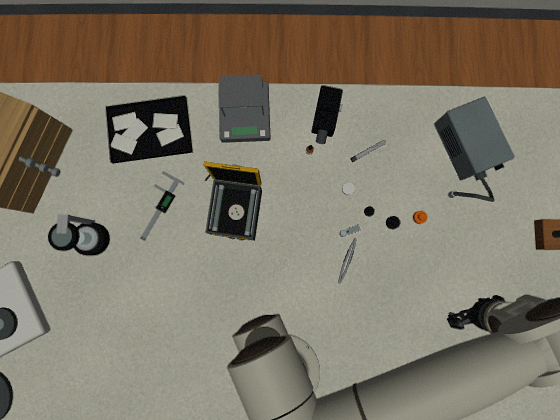

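```bash
cat >> h.py <<'E'
from scipy.spatial.transform import Rotation as Rn
def proj(p,X):
    R=Rn.from_euler('xyz',p['orientation'],degrees=True).as_matrix()
    c=(np.atleast_2d(X)-p['xyz'])@R
    s=c[:,:2]/c[:,2:]; s=s*(1+p['k1']*(s**2).sum(1,keepdims=True))
    K=np.array(p['intrinsics']); return s*[K[0,0],K[1,1]]+K[:2,2]
def back(p,uv,z):
    K=np.array(p['intrinsics']); uv=np.atleast_2d(np.array(uv,float))
    s0=(uv-K[:2,2])/[K[0,0],K[1,1]]; s=s0.copy()
    for _ in range(20): s=s0/(1+p['k1']*(s**2).sum(1,keepdims=True))
    R=Rn.from_euler('xyz',p['orientation'],degrees=True).as_matrix()
    d=np.c_[s,np.ones(len(s))]@R.T; x=np.array(p['xyz'])
    return x+d*((z-x[2])/d[:,2:])
E
python3 - <<'E'
from h import *
import pickle
for n,(u,v,w,h) in {'scene':(285,120,140,105),'top':(190,145,100,100)}.items():
    p=camera(n); pickle.dump(p,open(n+'.pkl','wb'))
    c=p['img'][v:v+h,u:u+w,::-1]; s=5 if n=='scene' else 6
    cv2.imwrite(f'pics/{n}_box.png',cv2.resize(c,None,fx=s,fy=s,interpolation=cv2.INTER_CUBIC))
    for t in ('cap',):
        for d in spotter.trace(p,t):
            m=d['pixels'].astype(np.uint8); ys,xs=np.nonzero(m)
            print(n,t,d['confidence'],m.sum(),xs.mean(),ys.mean(),xs.min(),xs.max(),ys.min(),ys.max(),back(p,[xs.mean(),ys.mean()],.02))
E
```

```text
scene cap 0.64 355 150.58591549295775 282.76901408450703 140 161 273 293 [[ 0.48959408 -0.36546142  0.02      ]]
scene cap 0.59 409 114.82885085574573 311.07334963325184 104 126 300 322 [[ 0.50989336 -0.45518895  0.02      ]]
scene cap 0.54 146 189.8904109589041 278.71232876712327 184 196 272 285 [[ 0.52952582 -0.28594195  0.02      ]]
scene cap 0.43 348 188.8994252873563 217.16666666666666 184 194 193 242 [[ 0.37182145 -0.21558328  0.02      ]]
scene cap 0.28 6020 348.76827242524917 180.59119601328905 299 407 141 229 [[0.50066091 0.20782491 0.02      ]]
top cap 0.65 83 368.66265060240966 210.81927710843374 364 373 206 216 [[ 0.5226157 -0.2828797  0.02     ]]
top cap 0.62 149 392.5838926174497 222.1006711409396 386 399 216 228 [[ 0.48577206 -0.36209483  0.02      ]]
top cap 0.61 124 420.2016129032258 216.58870967741936 414 426 211 222 [[ 0.5051123  -0.45496201  0.02      ]]
```

View pics/scene_box.png

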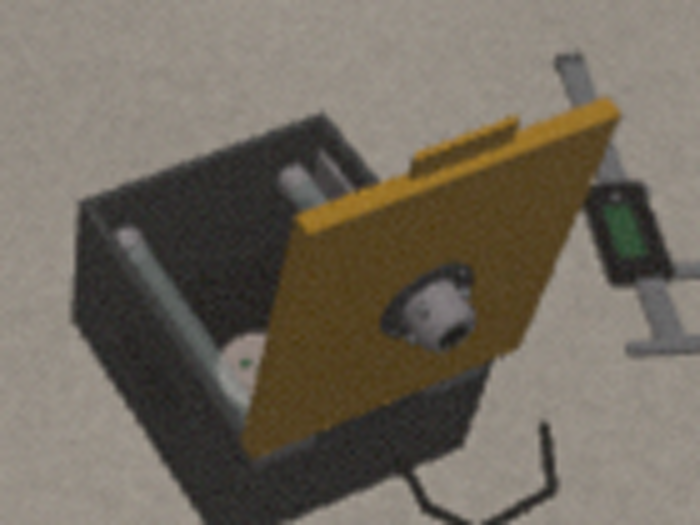

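View pics/top_box.png

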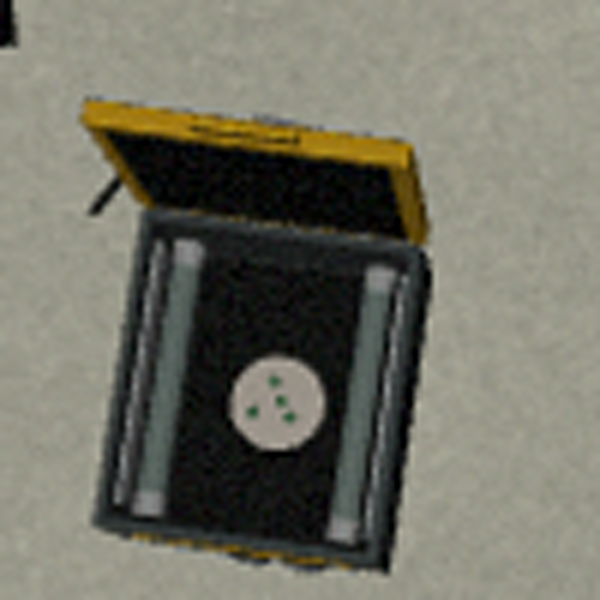

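```bash
cat >> h.py <<'E'
def lidpt(P,l):
    bx,by,yaw,th=P; l=np.atleast_2d(l)/1000.
    b=np.c_[.085+l[:,0]*np.cos(th)+l[:,2]*np.sin(th), l[:,1], .1005-l[:,0]*np.sin(th)+l[:,2]*np.cos(th)]
    return boxpt(P,b*1000)
def boxpt(P,b):
    b=np.atleast_2d(b)/1000.; c,s=np.cos(P[2]),np.sin(P[2])
    return np.c_[P[0]+c*b[:,0]-s*b[:,1],P[1]+s*b[:,0]+c*b[:,1],b[:,2]]
E
python3 - <<'E'
from h import *
import pickle
from scipy.optimize import least_squares
T=pickle.load(open('top.pkl','rb'));S=pickle.load(open('scene.pkl','rb'))
t=lambda x,y:((x+.5)/6-.5+190,(y+.5)/6-.5+145)
s=lambda x,y:((x+.5)/5-.5+285,(y+.5)/5-.5+120)
C=[(T,'b',(-85,75,100),t(98,525)),(T,'b',(-85,-75,100),t(388,570)),(T,'b',(85,75,100),t(148,210)),(T,'b',(85,-75,100),t(430,250)),
(T,'l',(-172,77,12),t(85,100)),(T,'l',(-172,-77,12),t(410,142)),
(S,'l',(-172,-77,12),s(305,236)),(S,'l',(-172,77,12),s(617,118)),(S,'l',(0,-77,12),s(245,460)),(S,'l',(0,77,12),s(520,350)),
(S,'b',(-85,-75,100),s(80,203)),(S,'b',(-85,75,100),s(322,115)),(S,'l',(-85,0,34),s(455,335))]
def r(P): return np.concatenate([(proj(c,(boxpt if k=='b' else lidpt)(P,X))[0]-uv) for c,k,X,uv in C])
f=least_squares(r,[.55,.15,-.1,1.6],loss='soft_l1'); P=f.x
print(P,np.degrees(P[2:])); print(np.round(r(P).reshape(-1,2),1))
for n in [(-172,0,12),(-186,0,12),(-85,0,34),(0,0,0)]: print(n,lidpt(P,n).round(4))
Q=P.copy();Q[3]=0
print('shut port top',lidpt(Q,(-85,0,34)).round(4))
np.save('P.npy',P)
E
```

```text
[ 0.51478417  0.15741066 -0.12483962  1.61477645] [-7.15278318 92.51987571]
[[-0.2  0.6]
 [-1.  -0.4]
 [-0.1 -0.2]
 [-0.2 -0.5]
 [ 0.8 -0. ]
 [ 1.6  0.3]
 [ 0.3 -0.2]
 [ 1.2 -0.8]
 [ 0.7  0.6]
 [-0.2  0.2]
 [-0.8 -0.3]
 [-0.1 -0.6]
 [-0.9  0.4]]
(-172, 0, 12) [[0.6185 0.1444 0.2718]]
(-186, 0, 12) [[0.6191 0.1443 0.2858]]
(-85, 0, 34) [[0.6365 0.1421 0.1839]]
(0, 0, 0) [[0.5991 0.1468 0.1005]]
shut port top [[0.5148 0.1574 0.1345]]
```

```bash
cat >> h.py <<'E'
import json
def plan(way, claw=1.0, step=.03, turn=8., obs=None, pos=None, R=None):
    """way: list of (xyz, rpy) ; prints rows"""
    o=get_obs(); pos=np.array(o['ee_pos']) if pos is None else pos
    R=Rn.from_euler('xyz',o['tcp_rot'],degrees=True)
    rows=[]
    for w in way:
        x,rpy=np.array(w[0]),Rn.from_euler('xyz',w[1],degrees=True); st=w[2] if len(w)>2 else step
        rv=(R.inv()*rpy).as_rotvec()
        n=max(1,int(np.ceil(max(np.linalg.norm(x-pos)/st,np.degrees(np.linalg.norm(rv))/turn)-1e-6)))
        p0,R0=pos,R
        for k in range(1,n+1):
            pn=p0+(x-p0)*k/n; Rnn=R0*Rn.from_rotvec(rv*k/n)
            rows.append([claw,(R.inv().apply(pn-pos)*100).round(2).tolist(),np.degrees((R.inv()*Rnn).as_rotvec()).round(1).tolist()])
            pos,R=pn,Rnn
    for i in range(0,len(rows),12): print(json.dumps(rows[i:i+12]))
    return rows
def st():
    o=get_obs(); print(round(o['time'],2),np.round(o['ee_pos'],4),np.round(o['tcp_rot'],1),'F',np.round(o['wrist_force'],1),'op',round(o['opening'],4),'q',np.round(o['q'],0))
E
python3 - <<'E'
from h import *
P=np.load('P.npy'); yaw=np.degrees(P[2])
e=lidpt(P,(-172,0,12))[0]; bx=np.array([np.cos(P[2]),np.sin(P[2]),0])
a=e+bx*.045; print(a)
plan([([.35,-.40,.38],[180,0,-40],.045),([.60,-.15,.38],[180,0,-15],.045),([a[0],a[1],.38],[180,0,yaw],.045)])
E
```

```text
[0.66317085 0.13878929 0.27180609]
[[1.0, [-0.8, -2.98, -2.75], [-0.0, 0.0, -5.0]], [1.0, [-0.53, -3.04, -2.75], [-0.0, 0.0, -5.0]], [1.0, [-0.26, -3.07, -2.75], [-0.0, 0.0, -5.0]], [1.0, [0.01, -3.08, -2.75], [-0.0, 0.0, -5.0]], [1.0, [0.28, -3.07, -2.75], [-0.0, 0.0, -5.0]], [1.0, [0.39, -4.4, -0.0], [0.0, 0.0, -3.1]], [1.0, [0.62, -4.38, -0.0], [0.0, 0.0, -3.1]], [1.0, [0.86, -4.33, -0.0], [0.0, 0.0, -3.1]], [1.0, [1.1, -4.28, -0.0], [0.0, 0.0, -3.1]], [1.0, [1.33, -4.21, -0.0], [0.0, 0.0, -3.1]], [1.0, [1.56, -4.14, -0.0], [0.0, 0.0, -3.1]], [1.0, [1.78, -4.05, -0.0], [0.0, 0.0, -3.1]]]
[[1.0, [2.0, -3.94, -0.0], [0.0, 0.0, -3.1]], [1.0, [-0.2, -4.22, -0.0], [0.0, 0.0, -1.1]], [1.0, [-0.11, -4.22, -0.0], [0.0, 0.0, -1.1]], [1.0, [-0.03, -4.22, -0.0], [-0.0, 0.0, -1.1]], [1.0, [0.05, -4.22, -0.0], [0.0, 0.0, -1.1]], [1.0, [0.13, -4.22, -0.0], [0.0, 0.0, -1.1]], [1.0, [0.22, -4.22, -0.0], [-0.0, 0.0, -1.1]], [1.0, [0.3, -4.21, -0.0], [0.0, 0.0, -1.1]]]
```

Call:
{"op": "play_rows", "data": {
  "rows": [
    [1, [-0.8, -3, -2.8], [0, 0, -5]],
    [1, [-0.5, -3, -2.8], [0, 0, -5]],
    [1, [-0.3, -3.1, -2.8], [0, 0, -5]],
    [1, [0, -3.1, -2.8], [0, 0, -5]],
    [1, [0.3, -3.1, -2.8], [0, 0, -5]],
    [1, [0.4, -4.4, 0], [0, 0, -3.1]],
    [1, [0.6, -4.4, 0], [0, 0, -3.1]],
    [1, [0.9, -4.3, 0], [0, 0, -3.1]],
    [1, [1.1, -4.3, 0], [0, 0, -3.1]],
    [1, [1.3, -4.2, 0], [0, 0, -3.1]],
    [1, [1.6, -4.1, 0], [0, 0, -3.1]],
    [1, [1.8, -4, 0], [0, 0, -3.1]]
  ],
  "newtons": 30
}}

```text
time: 2.8
ee_pos: [0.5742, -0.1688, 0.3883]
tcp_rot: [-179.9, -0.2, -17.1]
wrist_force: [-0.5, -0.4, 0.0]
opening: -0.0003
```

```bash
python3 - <<'E'
from h import *
P=np.load('P.npy'); yaw=np.degrees(P[2]); st()
plan([([.6632,.1388,.38],[180,0,yaw],.045),([.6632,.1388,.262],[180,0,yaw],.03)])
E
```

```text
2.8 [ 0.5742 -0.1688  0.3883] [-179.9   -0.2  -17.1] F [-0.5 -0.4  0. ] op -0.0003 q [-16.  20.  45. 115.   0.  91.]
[[1.0, [-0.07, -4.0, 0.11], [-0.0, -0.0, -1.2]], [1.0, [0.02, -4.0, 0.11], [-0.0, -0.0, -1.2]], [1.0, [0.11, -4.0, 0.11], [-0.0, -0.0, -1.2]], [1.0, [0.19, -4.0, 0.11], [-0.0, -0.0, -1.2]], [1.0, [0.28, -3.99, 0.11], [-0.0, -0.0, -1.2]], [1.0, [0.37, -3.99, 0.11], [-0.0, -0.0, -1.2]], [1.0, [0.45, -3.98, 0.11], [-0.0, -0.0, -1.2]], [1.0, [0.54, -3.97, 0.1], [-0.0, -0.0, -1.2]], [1.0, [0.0, -0.0, 2.95], [0.0, 0.0, 0.0]], [1.0, [0.0, -0.0, 2.95], [0.0, 0.0, 0.0]], [1.0, [0.0, -0.0, 2.95], [0.0, 0.0, 0.0]], [1.0, [0.0, -0.0, 2.95], [0.0, 0.0, 0.0]]]
```

Call:
{"op": "play_rows", "data": {
  "rows": [
    [1, [-0.1, -4, 0.1], [0, 0, -1.2]],
    [1, [0, -4, 0.1], [0, 0, -1.2]],
    [1, [0.1, -4, 0.1], [0, 0, -1.2]],
    [1, [0.2, -4, 0.1], [0, 0, -1.2]],
    [1, [0.3, -4, 0.1], [0, 0, -1.2]],
    [1, [0.4, -4, 0.1], [0, 0, -1.2]],
    [1, [0.5, -4, 0.1], [0, 0, -1.2]],
    [1, [0.5, -4, 0.1], [0, 0, -1.2]],
    [1, [0, 0, 0], [0, 0, 0]]
  ]
}}

```text
time: 3.7
ee_pos: [0.6662, 0.1574, 0.3676]
tcp_rot: [179.8, 0.7, -6.7]
wrist_force: [1.9, -0.5, -1.3]
opening: 0.0004
```

```bash
python3 - <<'E'
from h import *
P=np.load('P.npy'); yaw=np.degrees(P[2]); st()
p=camera('scene');save(p,'s1')
plan([([.6632,.1388,.262],[180,0,yaw],.03)])
E
```

```text
3.7 [0.6662 0.1574 0.3676] [179.8   0.7  -6.7] F [ 1.9 -0.5 -1.3] op 0.0004 q [ 13.  39.  70. 122.   0. 110.]
[[1.0, [-0.02, 0.42, 2.73], [0.0, 0.1, 0.1]], [1.0, [-0.02, 0.42, 2.73], [0.0, 0.1, 0.1]], [1.0, [-0.02, 0.42, 2.73], [0.0, 0.1, 0.1]], [1.0, [-0.03, 0.42, 2.73], [0.0, 0.1, 0.1]]]
```

View pics/s1.png

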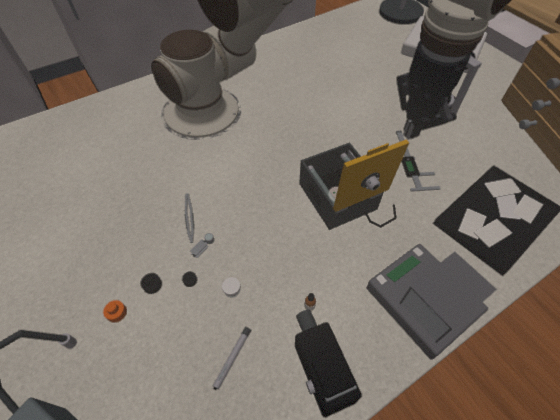

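```bash
python3 - <<'E'
from h import *
p=camera('scene'); print(proj(p,[[.6662,.1574,.3566],[.6662,.1574,.3676]]))
E
```

```text
[[410.98076381 135.70073604]
 [412.68539555 131.24501442]]
```

Call:
{"op": "play_rows", "data": {
  "rows": [
    [1, [0, 0.4, 2.7], [0, 0.1, 0.1]],
    [1, [0, 0.4, 2.7], [0, 0.1, 0.1]],
    [1, [0, 0.4, 2.7], [0, 0.1, 0.1]],
    [1, [0, 0.4, 2.2], [0, 0.1, 0.1]],
    [1, [0, 0, 0], [0, 0, 0]]
  ]
}}

```text
time: 4.3
ee_pos: [0.6689, 0.1324, 0.2884]
tcp_rot: [-179.5, -1.9, -7.7]
wrist_force: [-1.4, 0.2, 0.2]
opening: 0.0002
```

```bash
python3 - <<'E'
from h import *
st()
p=camera('scene');save(p,'s2')
print(proj(p,[get_obs()['ee_pos']]))
c=p['img'][60:240,260:500,::-1]
cv2.imwrite('pics/s2c.png',cv2.resize(c,None,fx=3,fy=3,interpolation=cv2.INTER_CUBIC))
E
```

```text
4.3 [0.6689 0.1324 0.2884] [-179.5   -1.9   -7.7] F [-1.4  0.2  0.2] op 0.0002 q [ 11.  24.  39. 102.  -0. 109.]
[[393.21723671 166.2835996 ]]
```

View pics/s2c.png

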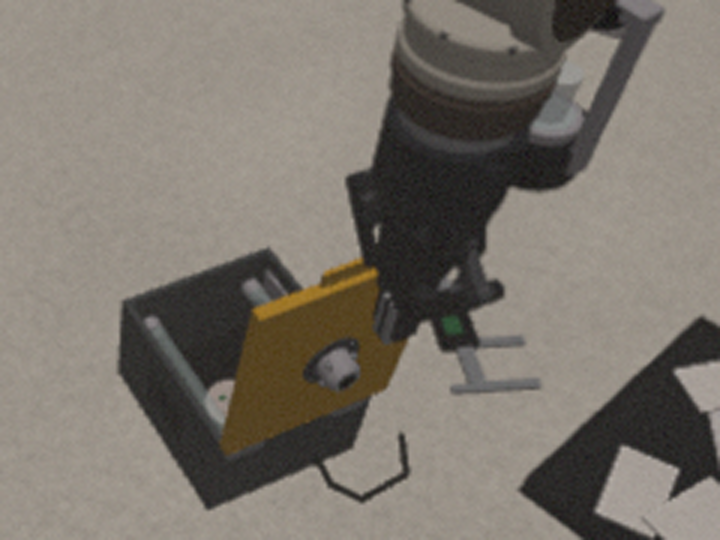

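```bash
python3 - <<'E'
from h import *
P=np.load('P.npy'); yaw=np.degrees(P[2])
bx=np.array([np.cos(P[2]),np.sin(P[2]),0])
W=[([.6645,.139,.262],[180,0,yaw],.015)]
for th in [92.5,85,80,70,60,50,40,30,20,10,5,2,0]:
    Q=P.copy();Q[3]=np.radians(th); c=lidpt(Q,(-154,0,12))[0]; t=c+bx*.015+[0,0,.011]; W.append((t,[180,0,yaw],.015)); print(th,t.round(4))
plan(W[:4])
E
```

```text
92.5 [0.6326 0.1426 0.2648]
85 [0.6125 0.1451 0.266 ]
80 [0.5992 0.1468 0.2652]
70 [0.5729 0.1501 0.2603]
60 [0.5479 0.1533 0.2509]
50 [0.5249 0.1561 0.2372]
40 [0.5046 0.1587 0.2197]
30 [0.4876 0.1608 0.1989]
20 [0.4745 0.1625 0.1754]
10 [0.4656 0.1636 0.1501]
5 [0.4628 0.1639 0.1369]
2 [0.4617 0.1641 0.1289]
0 [0.4612 0.1641 0.1235]
[[1.0, [-0.22, -0.18, 0.96], [-0.2, -0.7, -0.2]], [1.0, [-0.21, -0.18, 0.96], [-0.2, -0.7, -0.2]], [1.0, [-0.2, -0.19, 0.96], [-0.2, -0.7, -0.2]], [1.0, [-1.07, 0.01, -0.09], [0.0, 0.0, 0.0]], [1.0, [-1.07, 0.01, -0.09], [0.0, 0.0, 0.0]], [1.0, [-1.07, 0.01, -0.09], [0.0, 0.0, 0.0]], [1.0, [-1.01, 0.0, -0.06], [0.0, 0.0, 0.0]], [1.0, [-1.01, -0.0, -0.06], [0.0, 0.0, 0.0]], [1.0, [-1.35, 0.0, 0.07], [0.0, 0.0, 0.0]]]
```

Call:
{"op": "play_rows", "data": {
  "rows": [
    [1, [-0.2, -0.2, 1], [-0.2, -0.7, -0.2]],
    [1, [-0.2, -0.2, 1], [-0.2, -0.7, -0.2]],
    [1, [-0.2, -0.2, 1], [-0.2, -0.7, -0.2]],
    [1, [0, 0, 0], [0, 0, 0]],
    [1, [-1.5, 0, 0], [0, 0, 0]],
    [1, [-1.2, 0, 0], [0, 0, 0]]
  ]
}}

```text
time: 4.95
ee_pos: [0.6403, 0.1432, 0.264]
tcp_rot: [-180.0, -0.3, -7.1]
wrist_force: [-0.4, 0.3, 0.5]
opening: 0.0004
```

Call:
{"op": "play_rows", "data": {
  "rows": [
    [1, [-1, 0, 0], [0, 0, 0]],
    [1, [-1, 0, 0], [0, 0, 0]]
  ]
}}

```text
time: 5.15
ee_pos: [0.6206, 0.1461, 0.2641]
tcp_rot: [-180.0, -0.4, -7.1]
wrist_force: [2.7, 0.7, 2.3]
opening: 0.0001
```

Call:
{"op": "play_rows", "data": {
  "rows": [
    [1, [-1.2, 0, 0], [0, 0, 0]],
    [1, [-1.2, 0, 0.1], [0, 0, 0]],
    [1, [-1.2, 0, 0.2], [0, 0, 0]],
    [1, [-1.2, 0, 0.3], [0, 0, 0]],
    [1, [-1.2, 0, 0.4], [0, 0, 0]],
    [1, [-1.2, 0, 0.5], [0, 0, 0]]
  ]
}}

```text
time: 5.75
ee_pos: [0.5504, 0.1553, 0.2512]
tcp_rot: [180.0, -0.9, -7.1]
wrist_force: [1.9, -1.7, 2.3]
opening: 0.0
```

```bash
python3 - <<'E'
from h import *
st()
p=camera('scene');save(p,'s3')
c=p['img'][60:240,260:500,::-1]
cv2.imwrite('pics/s3c.png',cv2.resize(c,None,fx=3,fy=3,interpolation=cv2.INTER_CUBIC))
E
```

```text
5.75 [0.5504 0.1553 0.2512] [180.   -0.9  -7.1] F [ 1.9 -1.7  2.3] op 0.0 q [ 16.   7.  14.  95.  -0. 113.]
```

View pics/s3c.png

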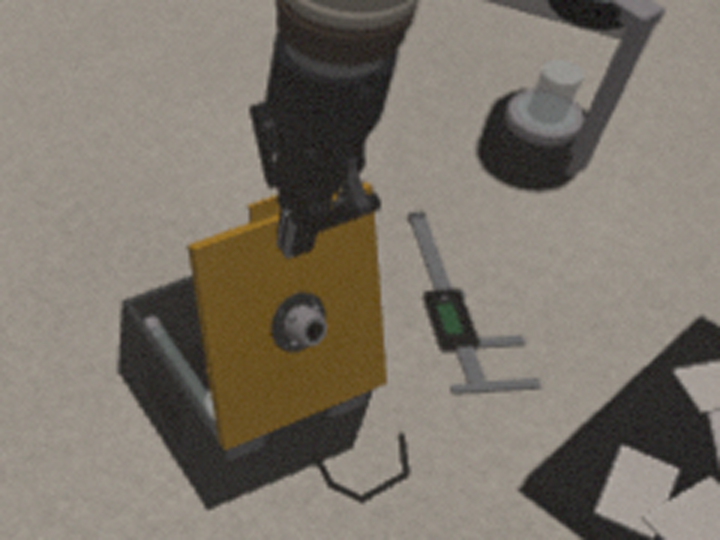

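Call:
{"op": "play_rows", "data": {
  "rows": [
    [1, [-1.2, 0, 0.65], [0, 0, 0]],
    [1, [-1.1, 0, 0.75], [0, 0, 0]],
    [1, [-1.1, 0, 0.85], [0, 0, 0]],
    [1, [-1, 0, 0.9], [0, 0, 0]],
    [1, [-0.9, 0, 1], [0, 0, 0]],
    [1, [-0.8, 0, 1.1], [0, 0, 0]],
    [1, [-0.7, 0, 1.2], [0, 0, 0]],
    [1, [-0.6, 0, 1.2], [0, 0, 0]]
  ]
}}

```text
time: 6.6
ee_pos: [0.4791, 0.1665, 0.1768]
tcp_rot: [-179.9, -1.4, -6.9]
wrist_force: [-0.4, -0.6, 2.2]
opening: -0.0
```

```bash
python3 - <<'E'
from h import *
st()
p=camera('scene');save(p,'s3')
c=p['img'][60:240,260:500,::-1]
cv2.imwrite('pics/s4c.png',cv2.resize(c,None,fx=3,fy=3,interpolation=cv2.INTER_CUBIC))
E
```

```text
6.6 [0.4791 0.1665 0.1768] [-179.9   -1.4   -6.9] F [-0.4 -0.6  2.2] op -0.0 q [ 19.  -3.  -5.  86.  -1. 116.]
```

View pics/s4c.png

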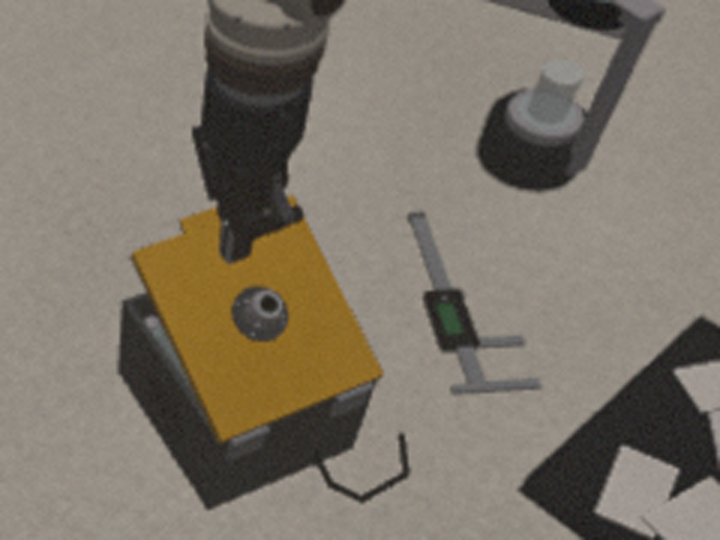

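Call:
{"op": "play_rows", "data": {
  "rows": [
    [1, [-0.6, 0, 0.9], [0, 0, 0]],
    [1, [-0.5, 0, 0.9], [0, 0, 0]],
    [1, [-0.4, 0, 0.8], [0, 0, 0]],
    [1, [-0.2, 0, 0.7], [0, 0, 0]],
    [1, [-0.1, 0, 0.5], [0, 0, 0]]
  ]
}}

```text
time: 7.15
ee_pos: [0.4624, 0.1693, 0.1365]
tcp_rot: [-179.9, -1.4, -6.9]
wrist_force: [0.1, -1.1, 1.6]
opening: -0.0001
```

Call:
{"op": "play_rows", "data": {
  "rows": [
    [1, [0, 0, 0.4], [0, 0, 0]],
    [1, [0, 0, 0.4], [0, 0, 0]]
  ]
}}

```text
time: 7.35
ee_pos: [0.4623, 0.1694, 0.1278]
tcp_rot: [-179.9, -1.4, -6.8]
wrist_force: [-0.4, 0.2, 1.6]
opening: -0.0
```

Call:
{"op": "play_rows", "data": {
  "rows": [
    [1, [0, 0, 0.2], [0, 0, 0]],
    [1, [0, 0, 0.15], [0, 0, 0]]
  ]
}}

```text
time: 7.55
ee_pos: [0.4623, 0.1694, 0.1237]
tcp_rot: [-179.9, -1.3, -6.8]
wrist_force: [-0.5, 0.1, 0.8]
opening: -0.0001
```

Call:
{"op": "play_rows", "data": {
  "rows": [
    [1, [0, 0, 0.15], [0, 0, 0]]
  ]
}}

```text
time: 7.65
ee_pos: [0.4624, 0.1694, 0.1234]
tcp_rot: [-179.9, -1.4, -6.9]
wrist_force: [-9.0, -2.7, 21.9]
opening: 0.0001
```

Call:
{"op": "play_rows", "data": {
  "rows": [
    [1, [0, 0, 0.1], [0, 0, 0]]
  ]
}}

```text
time: 7.75
ee_pos: [0.4624, 0.1694, 0.1235]
tcp_rot: [-179.8, -1.4, -6.8]
wrist_force: [-4.8, -1.9, 9.0]
opening: 0.0002
```

Call:
{"op": "play_rows", "data": {
  "rows": [
    [0, [0, 0, -1.5], [0, 0, 0]],
    [0, [0, 0, -3], [0, 0.8, 0]],
    [0, [0, 0, -4], [0, 0.6, 0]],
    [0, [0, 0, -4], [0, 0, 0]],
    [0, [0, 0, 0], [0, 0, 0]]
  ]
}}

```text
time: 8.25
ee_pos: [0.4573, 0.1691, 0.2523]
tcp_rot: [-179.9, -2.8, -6.9]
wrist_force: [0.4, 0.4, -0.3]
opening: 0.0719
```

```bash
python3 - <<'E'
from h import *
st()
p=camera('wrist');save(p,'w1'); print(p['xyz'],p['orientation'])
P=np.load('P.npy');Q=P.copy();Q[3]=0
print(proj(p,lidpt(Q,[(-85,0,34),(-172,77,12),(-172,-77,12)])))
for n in ('scene','top'):
  q=camera(n); save(q,n+'5'); print(n,proj(q,lidpt(Q,[(-85,0,34),(-172,77,12),(-172,-77,12),(0,-77,12),(0,77,12)])))
for q in (p,):
  for t in ('port','port_top'): print(t,[(np.round(d['point'],4).tolist(),round(d['confidence'],2)) for d in spotter.spot_in(q,t)])
E
```

```text
8.25 [0.4573 0.1691 0.2523] [-179.9   -2.8   -6.9] F [ 0.4  0.4 -0.3] op 0.0719 q [ 21.  -6.   0.  94.  -1. 118.]
[0.45892162 0.23551494 0.38372657] [164.99227188  -2.82246586  -6.89958025]
[[339.2943184  213.69062997]
 [242.30021025 125.49431826]
 [246.8039336  280.27723698]]
scene [[342.9876786  163.925184  ]
 [349.83741337 137.94627749]
 [298.90727611 156.37243232]
 [332.29808181 205.40438585]
 [386.70191555 183.17667597]]
top [[232.20134878 207.78344095]
 [204.22771651 232.96607041]
 [253.53361523 239.76363062]
 [261.43530613 185.15805283]
 [212.86589106 178.61976386]]
port [([0.5076, 0.1716, 0.1112], 0.79)]
port_top [([0.5088, 0.1688, 0.114], 0.72)]
```

View pics/w1.png

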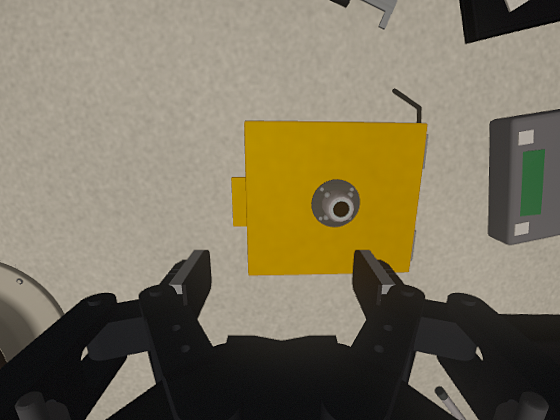

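View pics/scene5.png

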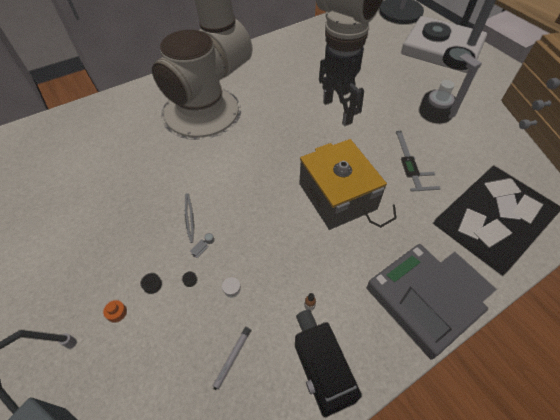

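```bash
python3 - <<'E'
from h import *
plan([([.487,-.33,.25],[180,0,-7],.045)],claw=0)
E
```

```text
[[0, [0.76, 4.09, 0.0], [0.0, -0.2, 0.0]], [0, [0.76, 4.09, -0.0], [0.0, -0.2, 0.0]], [0, [0.76, 4.09, -0.0], [0.0, -0.2, 0.0]], [0, [0.76, 4.09, -0.01], [0.0, -0.2, 0.0]], [0, [0.76, 4.09, -0.01], [0.0, -0.2, 0.0]], [0, [0.76, 4.09, -0.01], [0.0, -0.2, 0.0]], [0, [0.76, 4.09, -0.02], [0.0, -0.2, 0.0]], [0, [0.76, 4.09, -0.02], [0.0, -0.2, 0.0]], [0, [0.76, 4.09, -0.02], [0.0, -0.2, 0.0]], [0, [0.76, 4.09, -0.03], [0.0, -0.2, 0.0]], [0, [0.76, 4.09, -0.03], [0.0, -0.2, 0.0]], [0, [0.76, 4.09, -0.03], [0.0, -0.2, 0.0]]]
```

Call:
{"op": "play_rows", "data": {
  "rows": [
    [0, [0.76, 4.1, 0], [0, -0.2, 0]],
    [0, [0.76, 4.1, 0], [0, -0.2, 0]],
    [0, [0.76, 4.1, 0], [0, -0.2, 0]],
    [0, [0.76, 4.1, 0], [0, -0.2, 0]],
    [0, [0.76, 4.1, 0], [0, -0.2, 0]],
    [0, [0.76, 4.1, 0], [0, -0.2, 0]],
    [0, [0.76, 4.1, 0], [0, -0.2, 0]],
    [0, [0.76, 4.1, 0], [0, -0.2, 0]],
    [0, [0.76, 4.1, 0], [0, -0.2, 0]],
    [0, [0.76, 4.1, 0], [0, -0.2, 0]],
    [0, [0.76, 4.1, 0], [0, -0.2, 0]],
    [0, [0.76, 4.1, 0], [0, -0.2, 0]]
  ]
}}

```text
time: 9.7
ee_pos: [0.4847, -0.3452, 0.2312]
tcp_rot: [-179.9, 1.4, -6.4]
wrist_force: [0.7, 0.0, 0.8]
opening: 0.0856
```

Call:
{"op": "play_rows", "data": {
  "rows": [
    [0, [0, 0, 0], [0, 0, 0]],
    [0, [0, 0, 0], [0, 0, 0]]
  ]
}}

```text
time: 9.9
ee_pos: [0.4834, -0.3497, 0.2261]
tcp_rot: [-179.8, 1.7, -6.7]
wrist_force: [-0.3, -0.5, 0.6]
opening: 0.0859
```

```bash
python3 - <<'E'
from h import *
import pickle
st()
p=camera('wrist');save(p,'w2'); pickle.dump(p,open('w2.pkl','wb'))
print(proj(p,[[.488,-.363,.039],[.488,-.363,.0]]))
for t in ('cap','cap_knob'): print(t,[(np.round(d['point'],4).tolist(),round(d['confidence'],2)) for d in spotter.spot_in(p,t)])
for d in spotter.trace(p,'cap'):
    ys,xs=np.nonzero(d['pixels']); print(d['confidence'],len(xs),xs.mean(),ys.mean(),xs.min(),xs.max(),ys.min(),ys.max(),back(p,[xs.mean(),ys.mean()],.02))
E
```

```text
9.9 [ 0.4834 -0.3497  0.2261] [-179.8    1.7   -6.7] F [-0.3 -0.5  0.6] op 0.0859 q [-36.  13.  17.  96.  -1.  61.]
[[291.65483236 204.82009235]
 [291.52538062 197.43213992]]
cap [([0.5207, -0.2866, 0.0161], 0.68), ([0.5041, -0.4432, 0.0207], 0.58), ([0.4906, -0.355, 0.0226], 0.56)]
cap_knob [([0.5065, -0.4463, 0.0243], 0.93), ([0.5238, -0.2856, 0.0168], 0.66), ([0.4879, -0.3593, 0.0222], 0.64)]
0.63 683 315.7130307467057 129.21669106881404 301 330 115 144 [[ 0.52395847 -0.28350897  0.02      ]]
0.55 1039 312.4629451395573 265.95861405197303 296 330 248 284 [[ 0.505276   -0.45018281  0.02      ]]
```

View pics/w2.png

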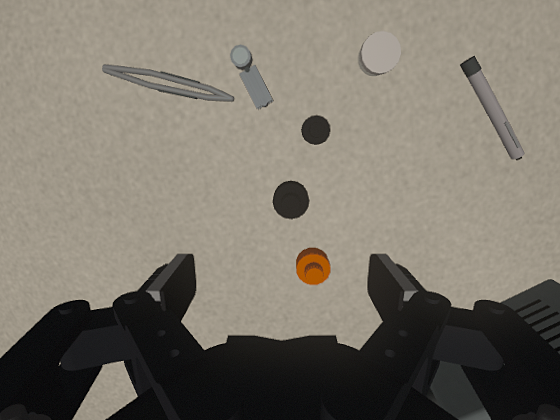

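```bash
python3 - <<'E'
from h import *
import pickle
p=pickle.load(open('w2.pkl','rb'))
c=p['img'][165:235,255:330]
c=np.clip(c.astype(float)*2.5,0,255).astype(np.uint8)
cv2.imwrite('pics/w2c.png',cv2.resize(c[:,:,::-1],None,fx=8,fy=8,interpolation=cv2.INTER_CUBIC))
g=p['img'].max(2)<85
n,l,s,cen=cv2.connectedComponentsWithStats(g.astype(np.uint8))
for i in range(1,n):
    if 200<s[i,4]<3000: print(s[i],cen[i])
a=np.linspace(0,2*np.pi,60)
for z in (0,.023):
    q=proj(p,np.c_[.488+.022*np.cos(a),-.363+.022*np.sin(a),0*a+z]); print(q.min(0),q.max(0))
E
```

```text
[460  56  40  79 347] [473.37175793  75.73775216]
[301 115  29  30 645] [315.39069767 129.60930233]
[ 273  181   36   38 1075] [290.43348837 199.4455814 ]
[274.14710362 180.16552503] [308.96833002 214.18908915]
[273.09654818 183.25598137] [310.17185765 219.3487884 ]
```

View pics/w2c.png

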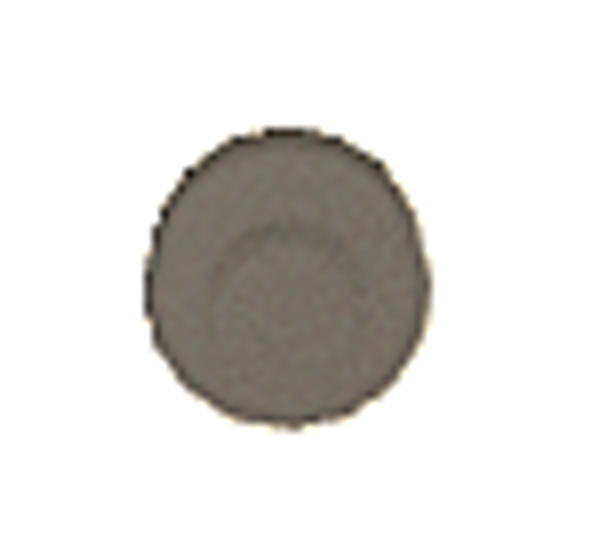

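```bash
python3 - <<'E'
from h import *
plan([([.4875,-.363,.10],[180,0,-7],.03),([.4875,-.363,.044],[180,0,-7],.014)],claw=.5)
E
```

```text
[[0.5, [0.18, 0.29, 2.55], [-0.0, 0.3, 0.1]], [0.5, [0.16, 0.29, 2.55], [-0.0, 0.3, 0.1]], [0.5, [0.15, 0.29, 2.55], [-0.0, 0.3, 0.1]], [0.5, [0.13, 0.29, 2.55], [-0.0, 0.3, 0.1]], [0.5, [0.12, 0.29, 2.55], [-0.0, 0.3, 0.1]], [0.5, [0.0, -0.0, 1.4], [0.0, 0.0, 0.0]], [0.5, [0.0, -0.0, 1.4], [0.0, 0.0, 0.0]], [0.5, [0.0, -0.0, 1.4], [0.0, 0.0, 0.0]], [0.5, [0.0, -0.0, 1.4], [0.0, 0.0, 0.0]]]
```

Call:
{"op": "play_rows", "data": {
  "rows": [
    [0.5, [0.2, 0.3, 2.5], [0, 0.3, 0.1]],
    [0.5, [0.2, 0.3, 2.5], [0, 0.3, 0.1]],
    [0.5, [0.1, 0.3, 2.5], [0, 0.3, 0.1]],
    [0.5, [0.1, 0.3, 2.5], [0, 0.3, 0.1]],
    [0.5, [0.1, 0.3, 2.5], [0, 0.3, 0.1]],
    [0.5, [0, 0, 0], [0, 0, 0]],
    [0.5, [0, 0, 0], [0, 0, 0]]
  ]
}}

```text
time: 10.8
ee_pos: [0.4902, -0.3567, 0.1046]
tcp_rot: [179.9, -0.4, -6.5]
wrist_force: [-0.4, -1.4, 0.3]
opening: 0.0427
```

```bash
python3 - <<'E'
from h import *
st()
plan([([.4875,-.363,.048],[180,0,-7],.015)],claw=.5)
p=camera('wrist');save(p,'w3')
E
```

```text
10.8 [ 0.4902 -0.3567  0.1046] [179.9  -0.4  -6.5] F [-0.4 -1.4  0.3] op 0.0427 q [-36.  12.   2.  80.   0.  60.]
[[0.5, [-0.06, 0.16, 1.41], [0.0, -0.1, 0.1]], [0.5, [-0.06, 0.16, 1.41], [0.0, -0.1, 0.1]], [0.5, [-0.05, 0.16, 1.41], [0.0, -0.1, 0.1]], [0.5, [-0.05, 0.16, 1.41], [0.0, -0.1, 0.1]]]
```

View pics/w3.png

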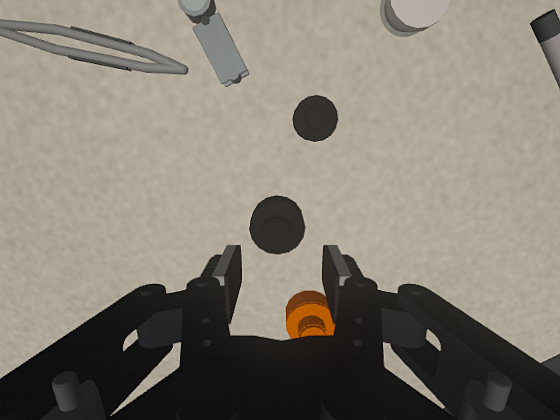

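Call:
{"op": "play_rows", "data": {
  "rows": [
    [0.5, [-0.1, 0.2, 1.4], [0, 0, 0]],
    [0.5, [-0.1, 0.2, 1.4], [0, 0, 0]],
    [0.5, [-0.1, 0.2, 1.4], [0, 0, 0]],
    [0.5, [0, 0.1, 1.4], [0, 0, 0]],
    [0.5, [0, 0, 0], [0, 0, 0]]
  ]
}}

```text
time: 11.35
ee_pos: [0.488, -0.3643, 0.0471]
tcp_rot: [179.8, -0.6, -6.4]
wrist_force: [0.4, 0.5, -0.7]
opening: 0.0426
```

```bash
python3 - <<'E'
from h import *
st()
plan([([.4875,-.363,.036],[180,0,-7],.015)],claw=.5)
p=camera('wrist');save(p,'w4')
g=p['img'].max(2)<85
a=np.linspace(0,2*np.pi,60)
for r,z in ((.022,0),(.022,.023),(.011,.039)):
    q=proj(p,np.c_[.4875+r*np.cos(a),-.363+r*np.sin(a),0*a+z]); print(q.min(0),q.max(0))
E
```

```text
11.35 [ 0.488  -0.3643  0.0471] [179.8  -0.6  -6.4] F [ 0.4  0.5 -0.7] op 0.0426 q [-37.  13.  -2.  74.   0.  60.]
[[0.5, [-0.07, -0.13, 1.1], [0.2, -0.6, 0.6]]]
[245.86576591 202.21069521] [313.11429109 265.52693866]
[241.59930938 212.03248745] [317.73047933 282.6968947 ]
[258.91553565 241.03839735] [300.8342708  279.41654786]
```

View pics/w4.png

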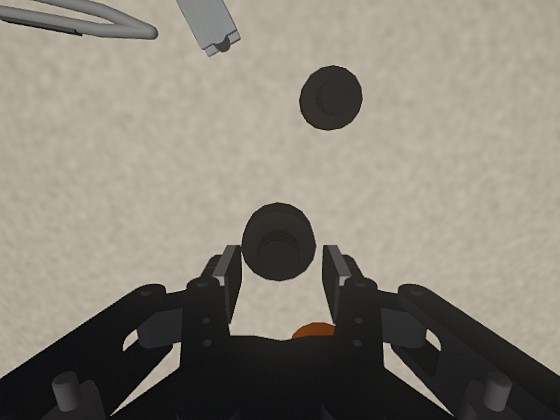

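Call:
{"op": "play_rows", "data": {
  "rows": [
    [0.5, [0, -0.1, 1.1], [0.2, -0.6, 0]],
    [0.6, [0, 0, 0], [0, 0, 0]],
    [0.8, [0, 0, 0], [0, 0, 0]],
    [0.8, [0, 0, 0], [0, 0, 0]],
    [0.8, [0, 0, 0], [0, 0, 0]]
  ],
  "newtons": 40
}}

```text
time: 11.9
ee_pos: [0.4894, -0.3641, 0.0377]
tcp_rot: [179.9, -0.1, -6.4]
wrist_force: [0.9, 0.4, -0.4]
opening: 0.0202
```

```bash
python3 - <<'E'
from h import *
st()
p=camera('wrist');save(p,'w5')
E
```

```text
11.9 [ 0.4894 -0.3641  0.0377] [ 1.799e+02 -1.000e-01 -6.400e+00] F [ 0.9  0.4 -0.4] op 0.0202 q [-37.  14.  -2.  73.  -0.  60.]
```

View pics/w5.png

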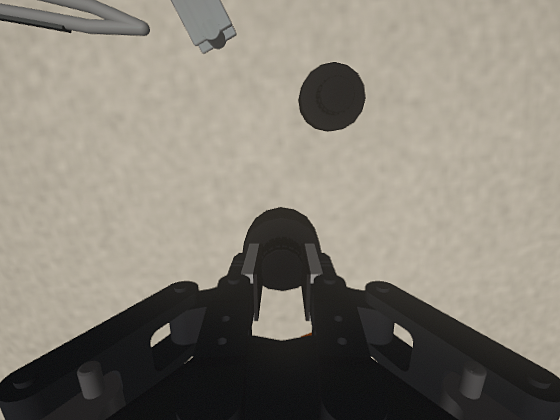

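Call:
{"op": "play_rows", "data": {
  "rows": [
    [0.65, [0, 0, 0], [0, 0, 0]],
    [0.65, [0, 0, 0], [0, 0, 0]],
    [0.65, [-0.1, 0, 0.2], [0, 0, 0.5]],
    [0.65, [0, 0, 0.1], [0, 0, 0]]
  ]
}}

```text
time: 12.35
ee_pos: [0.4885, -0.3641, 0.0351]
tcp_rot: [179.9, -0.2, -6.9]
wrist_force: [-0.6, -0.2, -0.2]
opening: 0.03
```

Call:
{"op": "play_rows", "data": {
  "rows": [
    [0.65, [0, 0, 0.1], [0, 0, 0]],
    [1, [0, 0, 0], [0, 0, 0]],
    [1, [0, 0, 0], [0, 0, 0]],
    [1, [0, 0, 0], [0, 0, 0]],
    [1, [0, 0, 0], [0, 0, 0]]
  ],
  "newtons": 60
}}

```text
time: 12.85
ee_pos: [0.4887, -0.3643, 0.0345]
tcp_rot: [179.9, -0.2, -7.0]
wrist_force: [-0.5, 0.6, 0.7]
opening: 0.0193
```

Call:
{"op": "play_rows", "data": {
  "rows": [
    [1, [0, 0, -1], [0, 0, 0]],
    [1, [0, 0, -2], [0, 0, 0]],
    [1, [0, 0, -3], [0, 0, 0]],
    [1, [0, 0, 0], [0, 0, 0]]
  ]
}}

```text
time: 13.25
ee_pos: [0.4879, -0.3636, 0.0971]
tcp_rot: [179.9, -0.1, -7.0]
wrist_force: [1.2, -0.3, 0.1]
opening: 0.0197
```

```bash
python3 - <<'E'
from h import *
st()
p=camera('wrist');save(p,'w6')
P=np.load('P.npy')
print(P)
plan([([.49,-.36,.22],[180,0,-7],.04),([.515,.158,.22],[180,0,-7],.042)],claw=1)
E
```

```text
13.25 [ 0.4879 -0.3636  0.0971] [ 1.799e+02 -1.000e-01 -7.000e+00] F [ 1.2 -0.3  0.1] op 0.0197 q [-37.  12.   2.  80.  -0.  60.]
[ 0.51478417  0.15741066 -0.12483962  1.61477645]
[[1, [0.06, -0.09, -3.13], [0.0, 0.0, 0.0]], [1, [0.06, -0.09, -3.13], [0.0, 0.0, 0.0]], [1, [0.06, -0.09, -3.13], [0.0, 0.0, 0.0]], [1, [0.06, -0.09, -3.13], [0.0, 0.0, 0.0]], [1, [-0.29, -3.98, -0.0], [-0.0, -0.0, -0.0]], [1, [-0.29, -3.98, -0.0], [-0.0, -0.0, -0.0]], [1, [-0.29, -3.98, -0.0], [-0.0, -0.0, -0.0]], [1, [-0.29, -3.98, -0.0], [-0.0, -0.0, -0.0]], [1, [-0.29, -3.98, -0.0], [-0.0, -0.0, -0.0]], [1, [-0.29, -3.98, -0.0], [-0.0, -0.0, -0.0]], [1, [-0.29, -3.98, -0.0], [-0.0, -0.0, 0.0]], [1, [-0.29, -3.98, -0.0], [-0.0, -0.0, -0.0]]]
[[1, [-0.29, -3.98, -0.0], [-0.0, -0.0, -0.0]], [1, [-0.29, -3.98, -0.0], [-0.0, -0.0, -0.0]], [1, [-0.29, -3.98, -0.0], [-0.0, -0.0, -0.0]], [1, [-0.29, -3.98, -0.0], [-0.0, -0.0, -0.0]], [1, [-0.29, -3.98, -0.0], [-0.0, -0.0, -0.0]]]
```

View pics/w6.png

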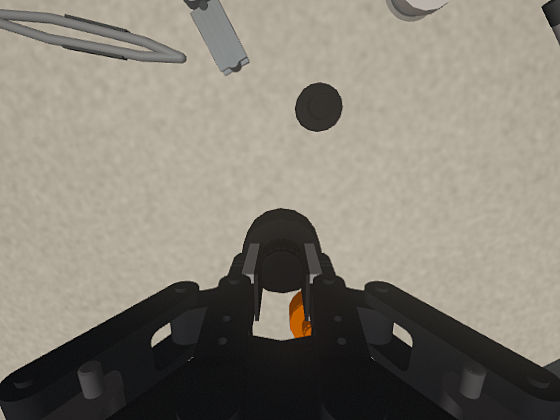

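Call:
{"op": "play_rows", "data": {
  "rows": [
    [1, [0, 0, -3.1], [0, 0, 0]],
    [1, [0, 0, -3.1], [0, 0, 0]],
    [1, [0, 0, -3.1], [0, 0, 0]],
    [1, [0, 0, -3.5], [0, 0, 0]],
    [1, [-0.2, -4, 0], [0, 0, 0]],
    [1, [-0.3, -4, 0], [0, 0, 0]],
    [1, [-0.3, -4, 0], [0, 0, 0]],
    [1, [-0.3, -4, 0], [0, 0, 0]],
    [1, [-0.3, -4, 0], [0, 0, 0]],
    [1, [-0.3, -4, 0], [0, 0, 0]],
    [1, [-0.3, -4, 0], [0, 0, 0]],
    [1, [-0.3, -4, 0], [0, 0, 0]]
  ]
}}

```text
time: 14.5
ee_pos: [0.5014, -0.035, 0.2216]
tcp_rot: [-179.8, 0.6, -7.4]
wrist_force: [1.2, 0.1, -0.3]
opening: 0.0196
```

```bash
python3 - <<'E'
from h import *
st()
plan([([.515,.12,.22],[180,0,-7],.035)],claw=1)
E
```

```text
14.5 [ 0.5014 -0.035   0.2216] [-179.8    0.6   -7.4] F [ 1.2  0.1 -0.3] op 0.0196 q [-4. -1.  1. 93.  0. 93.]
[[1, [-0.13, -3.11, 0.05], [-0.0, 0.1, -0.1]], [1, [-0.13, -3.11, 0.04], [-0.0, 0.1, -0.1]], [1, [-0.12, -3.11, 0.04], [-0.0, 0.1, -0.1]], [1, [-0.12, -3.11, 0.04], [-0.0, 0.1, -0.1]], [1, [-0.11, -3.11, 0.04], [-0.0, 0.1, -0.1]]]
```

Call:
{"op": "play_rows", "data": {
  "rows": [
    [1, [-0.1, -3, 0], [0, 0.1, 0]],
    [1, [-0.1, -3, 0], [0, 0.1, -0.1]],
    [1, [-0.1, -3, 0], [0, 0.1, -0.1]],
    [1, [-0.1, -2.7, 0], [0, 0.1, -0.1]],
    [1, [-0.1, -2, 0], [0, 0.1, 0]],
    [1, [0, 0, 0], [0, 0, 0]],
    [1, [0, 0, 0], [0, 0, 0]],
    [1, [0, 0, 0], [0, 0, 0]]
  ]
}}

```text
time: 15.3
ee_pos: [0.5112, 0.1115, 0.2179]
tcp_rot: [-179.9, 0.4, -6.7]
wrist_force: [-0.5, 0.7, 0.3]
opening: 0.0195
```

```bash
python3 - <<'E'
from h import *
import pickle
st()
p=camera('wrist');save(p,'w7');pickle.dump(p,open('w7.pkl','wb'))
P=np.load('P.npy');Q=P.copy();Q[3]=0
print(proj(p,lidpt(Q,[(-85,0,34),(-172,77,12),(-172,-77,12),(0,-77,12),(0,77,12)])))
for n in ('scene','top'):
  q=camera(n);save(q,n+'7');pickle.dump(q,open(n+'7.pkl','wb'));print(proj(q,lidpt(Q,[(-85,0,34),(-172,77,12),(-172,-77,12),(0,-77,12),(0,77,12)])))
E
```

```text
15.3 [0.5112 0.1115 0.2179] [-179.9    0.4   -6.7] F [-0.5  0.7  0.3] op 0.0195 q [ 12.   1.   3.  93.   0. 109.]
[[279.58611915 161.0449811 ]
 [165.94451017  56.00670054]
 [181.18675081 246.04556338]
 [375.87312686 247.89945416]
 [393.1273279   57.20657128]]
[[342.9876786  163.925184  ]
 [349.83741337 137.94627749]
 [298.90727611 156.37243232]
 [332.29808181 205.40438585]
 [386.70191555 183.17667597]]
[[232.20134878 207.78344095]
 [204.22771651 232.96607041]
 [253.53361523 239.76363062]
 [261.43530613 185.15805283]
 [212.86589106 178.61976386]]
```

View pics/w7.png

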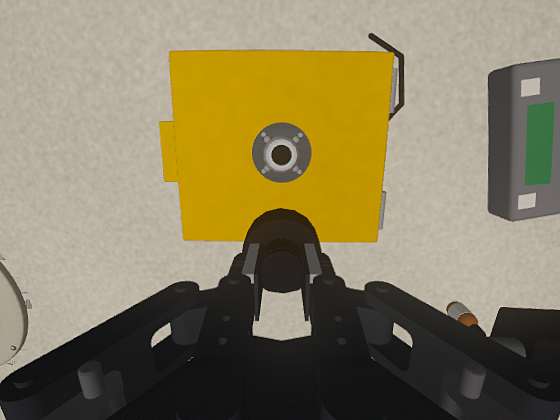

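```bash
python3 - <<'E'
from h import *
import pickle
from scipy.optimize import least_squares
P=np.load('P.npy')
def corners(p,box):
    u0,v0,u1,v1=box
    im=p['img'].astype(int); m=((im[:,:,0]-im[:,:,2]>60)&(im[:,:,0]>90)).astype(np.uint8)
    mm=np.zeros_like(m); mm[v0:v1,u0:u1]=m[v0:v1,u0:u1]
    return mm
for n,box in (('w7',(100,20,450,260)),('top7',(190,160,280,260)),('scene7',(290,130,400,220))):
    p=pickle.load(open(n+'.pkl','rb')); m=corners(p,box)
    im=p['img'].copy(); im[m>0]=[0,0,255]
    u0,v0,u1,v1=box
    s=min(700//(u1-u0),550//(v1-v0))
    cv2.imwrite(f'pics/{n}c.png',cv2.resize(p['img'][v0:v1,u0:u1,::-1],None,fx=s,fy=s,interpolation=cv2.INTER_CUBIC)); print(n,s,m.sum())
E
```

```text
w7 2 36535
top7 5 38
scene7 6 2607
```

View pics/top7c.png

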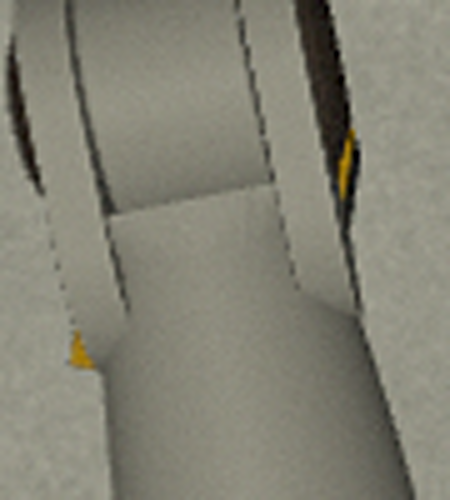

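View pics/scene7c.png

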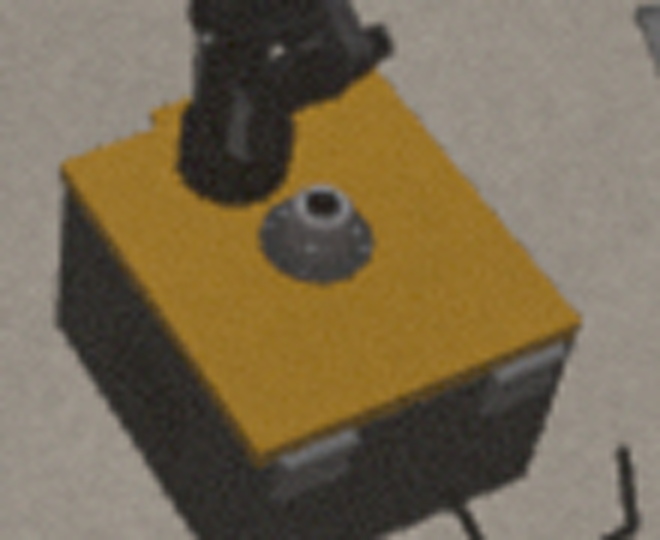

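View pics/w7c.png

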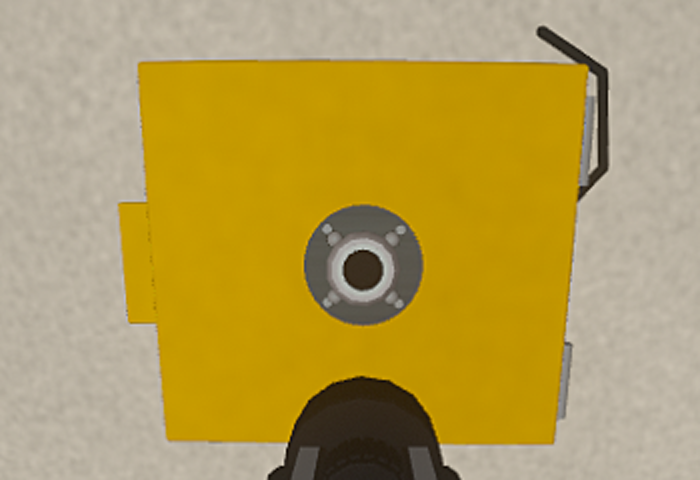

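```bash
python3 - <<'E'
from h import *
import pickle
from scipy.optimize import least_squares
P=np.load('P.npy')
W=pickle.load(open('w7.pkl','rb'));S=pickle.load(open('scene7.pkl','rb'))
L=[(-172,77,12),(-172,-77,12),(0,-77,12),(0,77,12),(-85,0,34)]
ow=np.array([(169.5,51),(183.5,240),(377,242),(393.5,52),(281,154.5)])-.25
os_=np.array([(300.5,158),(333.7,206.7),(386.3,184.2),(343.7,164.2)])
fw=lambda x:(proj(W,lidpt([*x[:3],0],L))-ow).ravel()
fs=lambda x:(proj(S,lidpt([*x[:3],0],[L[i] for i in (1,2,3,4)]))-os_).ravel()
for f in (fw,fs):
    r=least_squares(f,P[:3]); print(r.x,np.degrees(r.x[2]),np.round(r.fun.reshape(-1,2),1).tolist())
# cap in hand, from wrist
o=get_obs();R=Rn.from_euler('xyz',o['tcp_rot'],degrees=True)
a=np.linspace(0,2*np.pi,60)
for dx in (0,):
  for (r,z) in ((.022,0),(.022,.023)):
    q=proj(W,o['ee_pos']+R.apply(np.c_[r*np.cos(a),r*np.sin(a),0*a+.0345-z])); print(q.min(0),q.max(0))
E
```

```text
[ 0.51651052  0.16178109 -0.12476969] -7.148776611231085 [[-2.2, -1.2], [-1.2, 1.5], [0.9, 1.3], [1.9, -1.0], [0.5, 0.6]]
[ 0.51828631  0.15704937 -0.11966401] -6.856242885962934 [[-1.0, -0.6], [-0.4, -0.1], [1.3, -0.2], [0.1, 0.7]]
[245.7065676  210.00019171] [317.44022164 276.97041489]
[240.61615214 221.60811062] [322.54345701 296.80653808]
```

```bash
python3 - <<'E'
from h import *
import pickle
S=pickle.load(open('scene7.pkl','rb'))
o=get_obs();R=Rn.from_euler('xyz',o['tcp_rot'],degrees=True)
a=np.linspace(0,2*np.pi,90)
for (r,z) in ((.022,0),(.022,.023)):
    q=proj(S,o['ee_pos']+R.apply(np.c_[r*np.cos(a),r*np.sin(a),0*a+.0345-z])); print(q.min(0),q.max(0))
    print('in crop',(q.min(0)-[290,130])*6,(q.max(0)-[290,130])*6)
J=[]
b=o['ee_pos']-[0,0,.0345]
for d in np.eye(3)*.001: J.append(proj(S,b+d)[0]-proj(S,b)[0])
print(np.array(J))
E
```

```text
[319.79961614 150.09230714] [338.65863912 164.22585885]
in crop [178.79769686 120.55384285] [291.95183469 205.3551531 ]
[320.63245005 143.28372185] [339.89880251 157.52880346]
in crop [183.79470032  79.70233109] [299.39281504 165.17282077]
[[ 0.25801263  0.26849465]
 [ 0.34261317 -0.17269892]
 [ 0.04362012 -0.29018359]]
```

Call:
{"op": "play_rows", "data": {
  "rows": [
    [1, [0.4, 0, 2], [0, -0.2, 0]],
    [1, [0.1, 0, 1.7], [0, -0.2, 0.2]],
    [1, [0, 0, 0], [0, 0, 0]],
    [1, [0, 0, 0], [0, 0, 0]]
  ]
}}

```text
time: 15.85
ee_pos: [0.5163, 0.1087, 0.1805]
tcp_rot: [-179.8, 0.8, -7.2]
wrist_force: [0.4, -0.2, -0.3]
opening: 0.0197
```

```bash
python3 - <<'E'
from h import *
import pickle
st()
W=camera('wrist');save(W,'w8');pickle.dump(W,open('w8.pkl','wb'))
S=camera('scene');save(S,'s8');pickle.dump(S,open('s8.pkl','wb'))
cv2.imwrite('pics/w8c.png',cv2.resize(W['img'][100:300,160:400,::-1],None,fx=3,fy=3,interpolation=cv2.INTER_CUBIC))
cv2.imwrite('pics/s8c.png',cv2.resize(S['img'][130:220,290:400,::-1],None,fx=6,fy=6,interpolation=cv2.INTER_CUBIC))
o=get_obs();R=Rn.from_euler('xyz',o['tcp_rot'],degrees=True)
a=np.linspace(0,2*np.pi,90)
def circ(p,c,r): q=proj(p,np.array(c)+np.c_[r*np.cos(a),r*np.sin(a),0*a]); return np.round(np.r_[q.min(0),q.max(0)],1)
for n,p,off,s in (('w',W,(160,100),3),('s',S,(290,130),6)):
    f=lambda q:np.round((q-np.r_[off,off])*s)
    print(n,'cap rim',f(circ(p,o['ee_pos']-[0,0,.0345],.022)),'sh',f(circ(p,o['ee_pos']-[0,0,.0115],.022)),'collar top',f(circ(p,(.5165,.159,.1345),.0115)),'hole?')
E
```

```text
15.85 [0.5163 0.1087 0.1805] [-179.8    0.8   -7.2] F [ 0.4 -0.2 -0.3] op 0.0197 q [ 12.   2.  -0.  89.   0. 109.]
w cap rim [259. 328. 474. 530.] sh [242. 363. 488. 589.] collar top [280. 123. 393. 237.] hole?
s cap rim [174. 195. 284. 278.] sh [179. 157. 291. 241.] collar top [296. 184. 352. 226.] hole?
```

View pics/w8c.png

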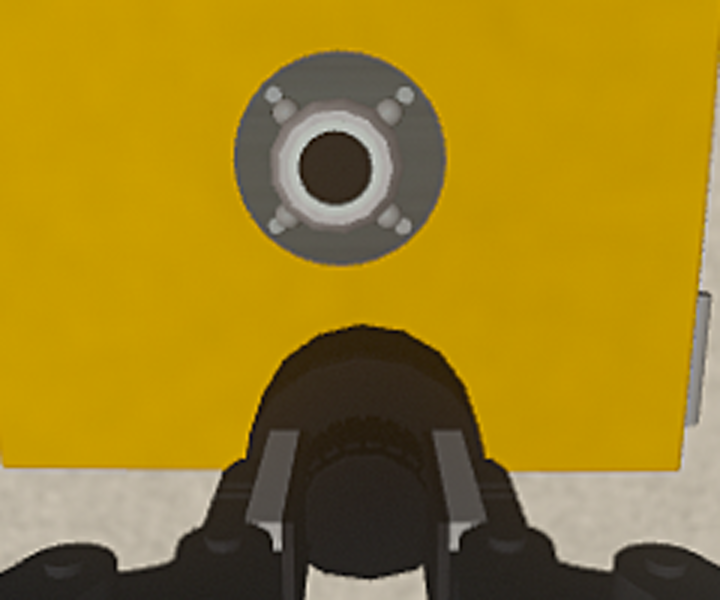

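View pics/s8c.png

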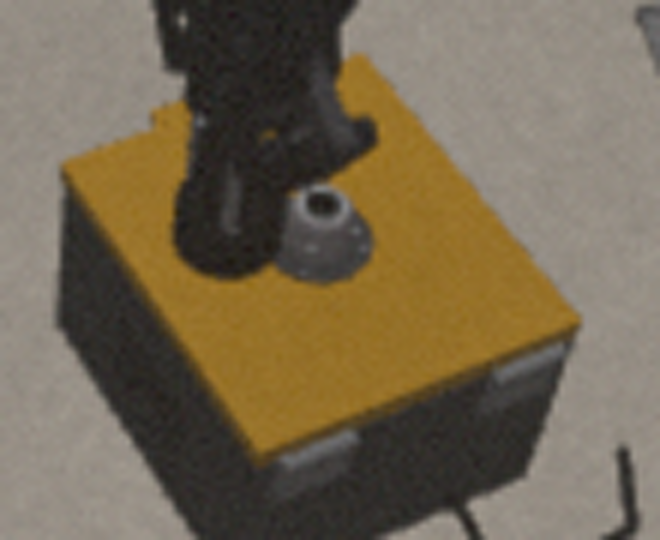

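```bash
python3 - <<'E'
from h import *
plan([([.5165,.1602,.1800],[180,0,-7.2],.018)],claw=1)
E
```

```text
[[1, [-0.21, -1.7, 0.04], [-0.1, 0.2, 0.0]], [1, [-0.21, -1.7, 0.03], [-0.1, 0.2, 0.0]], [1, [-0.21, -1.7, 0.03], [-0.1, 0.2, 0.0]]]
```

Call:
{"op": "play_rows", "data": {
  "rows": [
    [1, [-0.2, -1.7, -0.1], [-0.1, 0.2, 0]],
    [1, [-0.2, -1.7, 0], [-0.1, 0.2, 0]],
    [1, [-0.2, -1.7, 0], [-0.1, 0.2, 0]],
    [1, [0, 0, 0], [0, 0, 0]],
    [1, [0, 0, 0], [0, 0, 0]]
  ]
}}

```text
time: 16.45
ee_pos: [0.5178, 0.1616, 0.1858]
tcp_rot: [180.0, -0.1, -7.2]
wrist_force: [0.2, 0.5, -0.2]
opening: 0.0194
```

```bash
python3 - <<'E'
from h import *
st()
plan([([.5165,.1602,.174],[180,0,-7.2],.018)],claw=1)
E
```

```text
16.45 [0.5178 0.1616 0.1858] [ 1.8e+02 -1.0e-01 -7.2e+00] F [ 0.2  0.5 -0.2] op 0.0194 q [ 17.   3.   2.  89.  -0. 115.]
[[1, [-0.11, 0.15, 1.18], [0.0, -0.1, -0.0]]]
```

Call:
{"op": "play_rows", "data": {
  "rows": [
    [1, [-0.1, 0.15, 0.6], [0, -0.1, 0]],
    [1, [0, 0, 0.5], [0, 0, 0]],
    [1, [0, 0, 0], [0, 0, 0]]
  ]
}}

```text
time: 16.75
ee_pos: [0.5167, 0.1587, 0.1744]
tcp_rot: [180.0, -0.1, -7.3]
wrist_force: [-0.3, -0.4, -1.4]
opening: 0.02
```

```bash
python3 - <<'E'
from h import *
st()
W=camera('wrist');save(W,'w9')
S=camera('scene')
cv2.imwrite('pics/s9c.png',cv2.resize(S['img'][130:220,290:400,::-1],None,fx=6,fy=6,interpolation=cv2.INTER_CUBIC))
E
```

```text
16.75 [0.5167 0.1587 0.1744] [ 1.8e+02 -1.0e-01 -7.3e+00] F [-0.3 -0.4 -1.4] op 0.02 q [ 17.   3.   0.  87.  -0. 114.]
```

View pics/s9c.png

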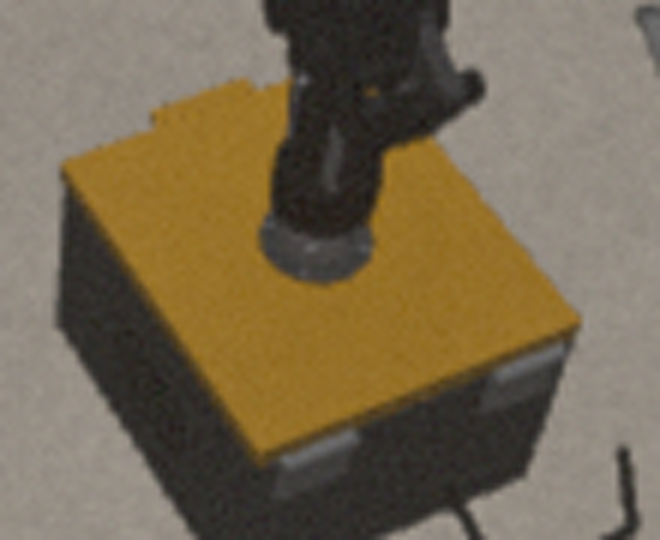

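View pics/w9.png

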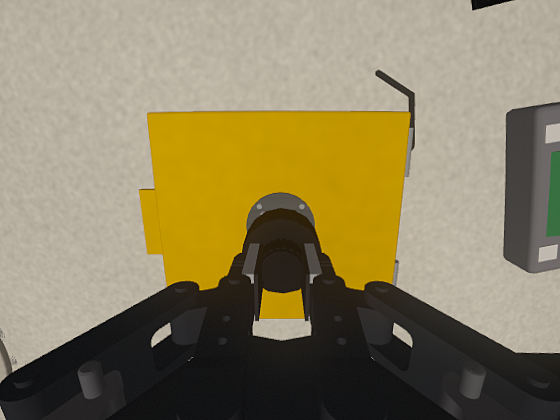

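Call:
{"op": "play_rows", "data": {
  "rows": [
    [1, [0, -0.1, 0.3], [0, 0, 0]],
    [1, [0, 0, 0.3], [0, 0, 0]]
  ]
}}

```text
time: 17.05
ee_pos: [0.5173, 0.1596, 0.1692]
tcp_rot: [180.0, -0.1, -7.3]
wrist_force: [0.4, -0.0, -0.1]
opening: 0.0196
```

Call:
{"op": "play_rows", "data": {
  "rows": [
    [1, [0, 0, 0.3], [0, 0, 0]]
  ]
}}

```text
time: 17.15
ee_pos: [0.5173, 0.1596, 0.1659]
tcp_rot: [180.0, -0.1, -7.3]
wrist_force: [-0.7, -0.0, 0.0]
opening: 0.0197
```

Call:
{"op": "play_rows", "data": {
  "rows": [
    [1, [0, 0, 0.3], [0, 0, 0]]
  ]
}}

```text
time: 17.25
ee_pos: [0.5173, 0.1597, 0.1626]
tcp_rot: [180.0, -0.1, -7.3]
wrist_force: [-0.3, -0.7, -0.2]
opening: 0.0195
```

Call:
{"op": "play_rows", "data": {
  "rows": [
    [1, [0, 0, 0.3], [0, 0, 0]]
  ]
}}

```text
time: 17.35
ee_pos: [0.5173, 0.1597, 0.1592]
tcp_rot: [180.0, -0.1, -7.3]
wrist_force: [0.4, -0.1, 0.6]
opening: 0.0191
```

Call:
{"op": "play_rows", "data": {
  "rows": [
    [1, [0, 0, 0.1], [0, 0, 0]]
  ]
}}

```text
time: 17.45
ee_pos: [0.5172, 0.1598, 0.1585]
tcp_rot: [-180.0, -0.1, -7.3]
wrist_force: [-3.1, 0.7, 8.2]
opening: 0.0196
```

Call:
{"op": "play_rows", "data": {
  "rows": [
    [1, [0, 0, 0.1], [0, 0, 0]]
  ]
}}

```text
time: 17.55
ee_pos: [0.517, 0.1601, 0.1582]
tcp_rot: [-179.9, -0.2, -7.3]
wrist_force: [-3.3, 0.2, 7.1]
opening: 0.0195
```

Call:
{"op": "play_rows", "data": {
  "rows": [
    [1, [0, 0, 0.1], [0, 0, 0]]
  ]
}}

```text
time: 17.65
ee_pos: [0.5169, 0.1603, 0.1581]
tcp_rot: [-179.9, -0.2, -7.3]
wrist_force: [-2.5, -0.1, 8.0]
opening: 0.0193
```

Call:
{"op": "play_rows", "data": {
  "rows": [
    [1, [0, 0, 0.2], [0, 0, 0]]
  ]
}}

```text
time: 17.75
ee_pos: [0.517, 0.1606, 0.1574]
tcp_rot: [-179.8, -0.3, -7.3]
wrist_force: [-4.0, -0.6, 11.2]
opening: 0.0196
```

Call:
{"op": "play_rows", "data": {
  "rows": [
    [1, [0, 0, 0.2], [0, 0, 0]]
  ]
}}

```text
time: 17.85
ee_pos: [0.517, 0.1607, 0.1567]
tcp_rot: [-179.8, -0.3, -7.2]
wrist_force: [-4.5, -0.4, 8.8]
opening: 0.0194
```

Call:
{"op": "play_rows", "data": {
  "rows": [
    [1, [-0.05, 0, 0.2], [0, 0.2, 0]]
  ]
}}

```text
time: 17.95
ee_pos: [0.5165, 0.1608, 0.1557]
tcp_rot: [-179.8, -0.6, -7.2]
wrist_force: [-2.4, -0.7, 5.0]
opening: 0.0194
```

Call:
{"op": "play_rows", "data": {
  "rows": [
    [1, [-0.05, 0, 0.2], [0, 0, 0]]
  ]
}}

```text
time: 18.05
ee_pos: [0.5159, 0.1608, 0.154]
tcp_rot: [-179.8, -0.6, -7.2]
wrist_force: [0.4, -0.1, -2.1]
opening: 0.0195
```

Call:
{"op": "play_rows", "data": {
  "rows": [
    [1, [0, 0, 0.2], [0, -0.4, 0]]
  ]
}}

```text
time: 18.15
ee_pos: [0.5157, 0.1606, 0.1513]
tcp_rot: [-179.8, -0.2, -7.2]
wrist_force: [1.4, -1.8, -3.8]
opening: 0.0191
```

Call:
{"op": "play_rows", "data": {
  "rows": [
    [1, [0, 0, 0.2], [-0.1, 0, 0]]
  ]
}}

```text
time: 18.25
ee_pos: [0.5157, 0.1606, 0.1488]
tcp_rot: [-179.9, -0.1, -7.2]
wrist_force: [-1.1, -0.6, 15.5]
opening: 0.0199
```

Call:
{"op": "play_rows", "data": {
  "rows": [
    [1, [0, 0, 0.15], [0, 0, 0]]
  ]
}}

```text
time: 18.35
ee_pos: [0.5158, 0.1607, 0.1487]
tcp_rot: [-179.9, -0.2, -7.2]
wrist_force: [-8.3, -3.0, 24.4]
opening: 0.0191
```

Call:
{"op": "play_rows", "data": {
  "rows": [
    [1, [0, 0, 0.15], [0, 0, 0]]
  ]
}}

```text
time: 18.45
ee_pos: [0.5157, 0.1607, 0.1488]
tcp_rot: [-179.8, -0.2, -7.2]
wrist_force: [-6.0, -2.7, 14.3]
opening: 0.0196
```

```bash
python3 - <<'E'
from h import *
st()
W=camera('wrist');save(W,'w10');st()
S=camera('scene');st()
cv2.imwrite('pics/s10c.png',cv2.resize(S['img'][130:220,290:400,::-1],None,fx=6,fy=6,interpolation=cv2.INTER_CUBIC))
for i in range(4): camera('scene'); st()
E
```

```text
18.45 [0.5157 0.1607 0.1488] [-179.8   -0.2   -7.2] F [-6.  -2.7 14.3] op 0.0196 q [ 17.   3.  -3.  84.   0. 115.]
18.5 [0.5158 0.1607 0.1488] [-179.8   -0.2   -7.2] F [-5.6 -1.6 12.4] op 0.0194 q [ 17.   2.  -3.  84.   0. 115.]
18.55 [0.5157 0.1607 0.1488] [-179.8   -0.2   -7.2] F [-5.9 -2.5 11.7] op 0.0194 q [ 17.   2.  -3.  84.   0. 115.]
18.6 [0.5158 0.1607 0.1488] [-179.8   -0.2   -7.2] F [-5.5 -2.  12.7] op 0.0192 q [ 17.   2.  -3.  84.   0. 115.]
18.65 [0.5158 0.1607 0.1488] [-179.8   -0.2   -7.2] F [-5.9 -1.7 11.8] op 0.0194 q [ 17.   2.  -3.  84.   0. 115.]
18.7 [0.5157 0.1607 0.1488] [-179.8   -0.2   -7.2] F [-5.6 -1.9 13.3] op 0.0192 q [ 17.   2.  -3.  84.   0. 115.]
18.75 [0.5157 0.1607 0.1488] [-179.8   -0.2   -7.2] F [-5.3 -2.4 12.8] op 0.0199 q [ 17.   2.  -3.  84.   0. 115.]
```

View pics/s10c.png

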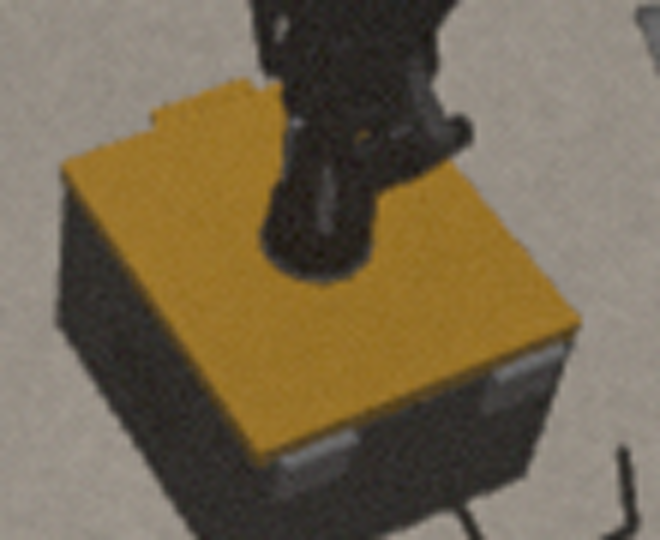

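View pics/w10.png

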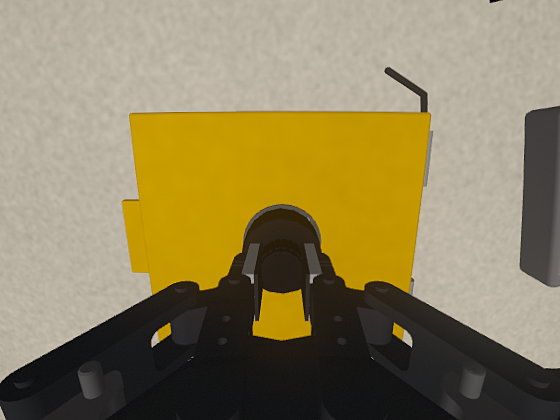

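```bash
python3 - <<'E'
from h import *
print(job_done()); st()
E
```

```text
the job is handed in; nothing more can be done
None
the job is handed in; nothing more can be done
```

The lid is shut and the larger black cap is snapped onto the eyepiece collar. I handed the job in at about 18.8 s with the arm still pushing the cap down.

- **Lid:** I lowered it with the closed fingertips in small steps. It stopped with the fingertips at 112.5 mm, the height expected for a shut lid. I then pressed it down once, which read 22 N.
- **Cap:** I picked it up by the knob. It met the spring balls at the expected height with 8 to 11 N, the force dropped as it clicked, and it then stopped firmly. That puts the rim about 1.8 mm above the lid, against 2 mm nominal.
- **Final hold:** over the last 0.3 s before hand-in the downward push was steady at about 12 to 13 N, with a sideways force of about 6 N. The last pictures show the cap sitting squarely on the collar and the lid shut.
- **Other things on the bench:** I touched nothing else on purpose, but I took no final full-scene picture to confirm they had not moved.

**Disagreements between checks:**
- The wrist and scene cameras put the collar 2 to 5 mm apart in y. I aimed between them, and the cap went over the collar top without contact.
- The finger opening on the 22 mm knob read 19 to 20 mm. I put this down to the fingers flexing under the grip.

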